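Feed tanged blanks from a leaning stack chute into a tip skip

ROBOT

A 7-joint arm with a two-finger parallel gripper is mounted at the origin on the work surface. World frame = base frame: x ahead of the robot, y to its left, z up, the work surface at z = 0. Lengths are in m, angles in rad, forces in N, time in s.
With the tool pointing down it reaches from about 0.4 to 0.85 m from the base axis. Payload 6.9 kg.
Tool frame: the origin (TCP) lies at the very end of the fingers, on their centre line; the grasp point (between the pads) lies 19 mm behind it; x points along the fingers, y is the direction in which the jaws open and shut, and the axes are right-handed (so a half turn about x gives the same grasp; the last joint's range is limited). The gripper opens to 85 mm and grips with 20 to 120 N. Pads are 22 mm wide; open, the fingers measure 114 mm over their backs; the gripper's body (76 mm by 85 mm) begins 54 mm behind the grasp point. The pads swing forward as they close: fully open they stand 13 mm farther back than shut.
Start: joints at [-1.067, 0.507, -0.238, 1.5, 0.126, 1.149, -0.155], TCP at [0.242, 0.576, 0.231] pointing down, gripper open.
Joint ranges: [-3.08, 3.08], [-0.24, 2.05], [-1.43, 1.35], [0, 2.5], [-1.52, 4.66], [0.17, 1.96], [-2.89, 2.89]. Speed limits (rad/s): [2.39, 2.39, 3.14, 3.14, 3.14, 3.14, 3.14].

INTERFACE

Orientations are given as a rotation vector (axis times angle).
In Python, from cell import telemetry, viewer, order, search_frame, mark_of gives the robot as it stands. The module is installed in compiled form; this text tells all that it offers.
- The arm moves only by the tool arm_command, never from a script. Its argument "motion" is a list of rows, each a list of 7 numbers: the shift along the world's x, y, z scaled (see below), then the turn, a rotation vector about the world's x, y, z scaled (see below), then the opening, from 0 (shut) to 1 (fully open). In form: [[tx, ty, tz, rx, ry, rz, grip], ...]. A call has exactly 10 rows; each row is the pose to reach, as a shift and turn from the pose commanded when the call began; what a row does not reach only later rows make up. The controller multiplies each number of a shift by 0.25 m and each number of a turn by 90 degrees. A row lasts 1/10 s, in which the tool goes at most 50 mm and 8.59 degrees, less where a joint would pass 70% of its speed; a pose out of reach is approached as far as the arm can. A call with a number of a shift or a turn outside -1 to 1 is refused whole. A call with a gripper value outside its range is refused whole. The fingers move at their own pace and stop on an object; "newtons" is the grip in N (left out, the last holds). Time passes only in rows, so rows that repeat a pose let the fingers close, or fill a call up. It gives the time, the measured TCP pose, the force and the opening at its end, in the units of the state.
- telemetry.observe(): the state, without advancing time (a new reading comes with each control period).
- viewer.get_image(name): name is "scene" or "top" or "wrist"; returns (picture, depth): 400x640x3 uint8, red, green, blue; 400x640 float32, m along the optical axis (not along the pixel's ray), 0 where there is no reading.
- viewer.camera_info(name): a dict with "K" (3x3 intrinsics, pixels), "origin" and "rotation" of the camera in the world. Camera axes: x right, y down, z forward; pixel columns grow to the right and rows downward; lengths in m; the calibration is good to about 2 mm. A picture is of the moment at which its call begins: read the wrist's pose just before it. camera_info takes no time and is no camera call; for the wrist camera it gives the pose at the moment of the call.
- order.job_done(): hands the job in, once; it reports no verdict.
Trained networks look in the newest picture that a camera, given by its name, has taken for a name from the list of things; names that differ only in an ending like _2 or _b are one class to them, and where a whole thing is asked for, a point or a joint stands for the part that bears it (a point fixed in the world has none). Each returns a list of dicts, best first, with "confidence" (0 to 1); they miss things now and then, are a little off and sometimes report something else, mostly with a low value. They report only what shows in the picture. A call takes as long as a camera call. They do not tell look-alikes from the thing itself.
- search_frame(label, camera): "extent" ([left, top, right, bottom] as shares, 0 to 1, of the picture: columns of its width, rows of its height, round what is visible of it).
- mark_of(label, camera): "location" ([column, row] as shares, 0 to 1, of the picture: columns of its width, rows of its height: a listed point, or the origin of a listed thing).
The state is a dict: "time_s": time; "qpos": joint angles; "joint_vel": joint speeds; "effort": joint torques, N m; "ee_pos": TCP position; "ee_rot": TCP orientation; "ft_force": force on the tool from outside, world axes, zero at the start; "moment": the same for the moment, N m; "width": finger opening in m.
Only numpy, scipy, OpenCV 4.12 (cv2) and the standard library are available. Lean on these libraries where they do the work, as an engineer would, in place of code of your own. Each camera call takes 0.05 s, during which the arm holds its last target. There are 200 camera calls.

TASK

Draw the steel blanks one at a time from the bottom of the leaning chute, leaving the ones above in the chute, and put each into the skip until the load itself tips the skip over and dumps it into the tray under it; do not push the skip over with the gripper. Once it has dumped, swing the empty skip back upright so that it stays there, and leave the other things on the bench where they are.

Things in the scene. Friction and masses are not known exactly. Their poses are not given: they have to be found in the camera images.
- blank1_mid (a point): the lowest dark steel blank, 114 mm long, 350 g: a block 60 x 40 x 16 mm with a tang 54 mm long, 16 mm wide, 10 mm thick on the middle of one end. The point is the centre of the block; x runs along the blank away from the tang (the tang's middle lies 57 mm along -x, its free end 84 mm), y across, z normal to the broad faces, up in the chute.
- blank2_mid (a point): the second blank from below, same shape, point and axes as blank1; it drops to the chute's floor when blank1 has been drawn clear
- blank3_mid (a point): the third blank from below, same shape, point and axes
- blank4_mid (a point): the top blank, same shape, point and axes
- chute: fixed green and steel stack chute leaning back 35 degrees, 100 mm wide, 160 mm high: the blanks lie flat on each other at 16 mm pitch (6 mm gaps between tangs), tangs pointing to the chute's -x side (roughly the robot's right) and up, 35 degrees above level. Origin: table level under the front edge of its floor; x inwards, roughly to the robot's left, z up. Only the lowest blank can leave.
- skip (a joint): tip angle of the skip (rad): 0 upright on its stop, 1.6 fully tipped on its other stop. It swings about a level axle along the x axis of tray_in, and its y- side goes down. Over-centre: empty, it falls home from below about 0.75 rad and falls over from above it. One or two blanks trip it (its balance differs each time), at once or after creeping for a second.
- skip_floor (a point): centre of the flat floor (top face) of the skip, an open aluminium bucket, inside 170 mm in x by 90 mm in y; its rear wall (y+ side) and end walls rise 47 mm above the floor, the dump side (y-) is a lip sloping 35 degrees out, 26 mm high. Upright it lies 40 mm to the y- side of the axle and 14 mm above it, axes as tray_in; they turn with the skip.
- skip_arm (a point): top face of the skip's steel weight arm (20 mm wide), over the counterweight. Upright, the arm sticks out to the y+ side, ending 132 mm from the axle, that face 35 mm above the axle. Tipped, the arm stands up with that face to the y- side; pushing it to the y+ side and down (about 3 N) resets the skip.
- tray_in (a point): centre of the floor of the fixed grey catch tray under the skip, inside 198 x 217 mm, walls 46 mm high above its floor. Stand axes: x along the skip's axle (roughly to the robot's left), y to the weight arm's side (roughly towards the robot), z up. The axle's middle lies +127 mm along y and +161 mm along z from here; two 177 mm high posts carry it 110 mm either side.
- hammer: hammer lying on the bench, leave alone; origin under its middle
- wrench: wrench lying on the bench between chute and skip, leave alone; origin under its middle
- head: steel hammer head 100 x 42 x 42 mm, leave alone; origin under its middle
- stub: square steel bar stub 140 x 22 x 22 mm, leave alone; origin under its middle
- chute_gate (a point): middle of the front edge of the chute floor, 60 mm up, axes as the chute. A gate of two jaws (22 mm slot for the tangs) stands over it; the lowest blank leaves through the gap under the jaws, 22 mm high, 45 mm wide, along its own -x with a pull of 10 to 20 N; its tang sticks out 48 mm. Drawn 115 mm, it is clear of the tangs above.
- oilcan: red oil can, 64 mm wide, 150 mm high, leave alone; origin under its middle
Things that resemble listed ones, but are neither listed nor needed, are in the scene too. What is shaped like the chute but orange is not meant. Leave any brown or pink look-alike of the part that bears blank4_mid alone.

How it is judged:
On the way, in this order (a step that is already met when the one before it is completed fails the run):
1. the lowest blank is drawn out under the gate while the three above stay in the chute (x of blank1_mid in the frame of chute below -0.035 m and x of blank2_mid in the frame of chute between 0.015 and 0.1 m and y of blank2_mid in the frame of chute between -0.02 and 0.02 m and z of blank2_mid in the frame of chute between 0.03 and 0.11 m and x of blank3_mid in the frame of chute between 0.015 and 0.1 m and y of blank3_mid in the frame of chute between -0.02 and 0.02 m and z of blank3_mid in the frame of chute between 0.03 and 0.11 m and x of blank4_mid in the frame of chute between 0.015 and 0.1 m and y of blank4_mid in the frame of chute between -0.02 and 0.02 m and z of blank4_mid in the frame of chute between 0.03 and 0.11 m), for 0.05 s.
2. that blank is in the skip (x of blank1_mid in the frame of skip_floor between -0.08 and 0.08 m and y of blank1_mid in the frame of skip_floor between -0.07 and 0.07 m and z of blank1_mid in the frame of skip_floor between -0.002 and 0.04 m), for 0.02 s.
3. the skip trips over fully (value of joint skip above 1.3 rad), for 0.1 s.
4. the empty skip is swung back upright (value of joint skip below 0.06 rad), for 0.2 s.
At the end, for the whole second after the job is handed in: The skip stands upright within 0.06 rad; the first blank, and the second if it was drawn, lie at rest inside the tray (block centre within its walls and under 70 mm above its floor); all other blanks are in the chute (value of joint skip below 0.06 rad and x of blank1_mid in the frame of tray_in between -0.1 and 0.1 m and y of blank1_mid in the frame of tray_in between -0.11 and 0.11 m and z of blank1_mid in the frame of tray_in between -0.002 and 0.07 m and linear speed of each of blank1, blank2 below 0.02 m/s and ((x of blank2_mid in the frame of tray_in between -0.1 and 0.1 m and y of blank2_mid in the frame of tray_in between -0.11 and 0.11 m and z of blank2_mid in the frame of tray_in between -0.002 and 0.07 m) or (x of blank2_mid in the frame of chute between 0.015 and 0.1 m and y of blank2_mid in the frame of chute between -0.02 and 0.02 m and z of blank2_mid in the frame of chute between 0.03 and 0.11 m)) and x of blank3_mid in the frame of chute between 0.015 and 0.1 m and y of blank3_mid in the frame of chute between -0.02 and 0.02 m and z of blank3_mid in the frame of chute between 0.03 and 0.11 m and x of blank4_mid in the frame of chute between 0.015 and 0.1 m and y of blank4_mid in the frame of chute between -0.02 and 0.02 m and z of blank4_mid in the frame of chute between 0.03 and 0.11 m); the robot touches nothing.
It fails at once if the loaded skip is pushed over by the gripper or arm (value of joint skip between 0.08 and 0.6 rad and velocity of joint skip above 0.3 rad/s and distance between any of blank1_mid, blank2_mid and skip_floor below 0.09 m and contact force between any of the fingers, the arm and skip above 3 N).
It fails at once if a blank above is taken or dragged out of the chute before the one under it, or one of the upper two at all ((x of blank2_mid in the frame of chute below -0.02 m and x of blank1_mid in the frame of chute above -0.02 m) or x of any of blank3_mid, blank4_mid in the frame of chute below -0.01 m).
It fails at once if another thing on the bench is shifted by more than 40 mm (distance of any of hammer, wrench, head, stub, oilcan from where it was at the start of the episode above 0.04 m).
It also fails if it takes over 72 s, if anything falls off the work surface, if the arm or the gripper's body presses on something with over 40 N, if the wrist force passes 120 N, or if a joint passes its speed limit or range.

## Working session

There is one attempt and no reset: what is moved stays moved. The work goes in short steps, Python scripts to look and compute and a tool call to move; the robot and the scene stay as the last step left them, time stands still between calls to the robot, and variables do not carry over. Pictures are saved under pics/ and viewed, about 8 in all and at most 12, crops included, and the job is handed in when it is done.

Besides the shell and the picture viewer there is one more tool, called after "Emit:" by a JSON object that holds its "op" and its "data". arm_command: Moves the arm, as the interface text tells. Its arguments: {"type":"object","properties":{"motion":{"type":"array"},"newtons":{"type":"number"}},"required":["motion"]}

```bash
mkdir -p pics; cat > h.py <<'E'
import numpy as np, cv2
from cell import telemetry, viewer, order, search_frame, mark_of
def shot(n,f=None):
    im,d=viewer.get_image(n); ci=viewer.camera_info(n)
    if f: cv2.imwrite('pics/'+f,im[:,:,::-1])
    return im,d,ci
def p3(ci,d,u,v,z=None):
    K=np.array(ci['K']);R=np.array(ci['rotation']);o=np.array(ci['origin'])
    r=R@np.linalg.solve(K,[u,v,1.]);
    if z is not None: return o+r*(z-o[2])/r[2]
    return o+r*d[int(round(v)),int(round(u))]
E
python3 - <<'E'
from h import *
np.set_printoptions(precision=3,suppress=True)
print(telemetry.observe())
for c in ['scene','top']:
    im,d,ci=shot(c,c+'0.png'); print(c,ci)
    for l in ['blank1_mid','blank4_mid','chute','chute_gate','skip_floor','skip_arm','tray_in','wrench']:
        for m in mark_of(l,c)[:3]:
            u,v=m['location'][0]*640,m['location'][1]*400
            print(l,round(m['confidence'],2),round(u),round(v),p3(ci,d,min(u,639),min(v,399)))
E
```

```text
{'time_s': 0.0, 'qpos': array([-1.067,  0.508, -0.238,  1.501,  0.126,  1.149, -0.155]), 'joint_vel': array([ 0.001, -0.001, -0.001, -0.   , -0.001, -0.   ,  0.   ]), 'effort': array([ -0.   , -62.06 ,  -2.187, -24.964,   0.013,   0.012,   0.   ]), 'ee_pos': array([0.242, 0.576, 0.23 ]), 'ee_rot': array([ 0.311,  1.549, -0.313]), 'ft_force': array([ 0.285,  0.329, -0.108]), 'moment': array([-0.059, -0.03 , -0.02 ]), 'width': 0.08524268721789131}
scene {'K': array([[404.502,   0.   , 322.346],
       [  0.   , 404.502, 191.911],
       [  0.   ,   0.   ,   1.   ]]), 'origin': array([ 0.981, -0.423,  1.09 ]), 'rotation': array([-2.314, -0.98 ,  0.343])}
blank1_mid 0.41 399 187 [ 0.872 -0.532  0.981]
blank4_mid 0.65 318 144 [1.704 0.3   1.813]
blank4_mid 0.5 404 176 [ 0.867 -0.537  0.976]
chute 0.9 394 204 [ 0.855 -0.549  0.964]
chute 0.78 245 262 [1.726 0.322 1.835]
chute_gate 0.86 243 250 [1.754 0.35  1.863]
chute_gate 0.72 397 192 [ 0.876 -0.528  0.985]
chute_gate 0.57 310 199 [1.512 0.108 1.621]
skip_floor 0.83 305 265 [ 1.247 -0.157  1.356]
skip_arm 0.84 260 232 [1.614 0.21  1.723]
[... 250 characters left out ...]
 'origin': array([0.248, 0.072, 1.456]), 'rotation': array([-2.111,  2.158, -0.146])}
blank1_mid 0.53 237 171 [0.352 0.176 1.56 ]
blank4_mid 0.85 247 292 [1.075 0.899 2.283]
blank4_mid 0.68 178 167 [0.726 0.55  1.934]
blank4_mid 0.47 230 172 [0.401 0.225 1.609]
chute 0.61 249 173 [0.292 0.117 1.5  ]
chute 0.59 410 228 [-0.35  -0.525  0.858]
chute_gate 0.77 410 219 [-0.421 -0.597  0.787]
chute_gate 0.62 396 144 [-0.747 -0.923  0.461]
chute_gate 0.61 251 168 [0.249 0.073 1.457]
skip_floor 0.93 396 144 [-0.75  -0.926  0.458]
skip_floor 0.67 243 248 [0.822 0.646 2.03 ]
skip_arm 0.87 408 194 [-0.496 -0.671  0.712]
tray_in 0.22 237 171 [0.352 0.176 1.56 ]
wrench 0.82 311 178 [-0.077 -0.253  1.13 ]
```

```bash
sed -i "s/R=np.array(ci\['rotation'\])/R=cv2.Rodrigues(np.array(ci['rotation'],float).reshape(3,1))[0]/" h.py
python3 - <<'E'
import cv2,numpy as np
a=cv2.imread('pics/scene0.png');b=cv2.imread('pics/top0.png')
cv2.imwrite('pics/s2.png',cv2.resize(a[90:360,140:500],(800,600),interpolation=2))
cv2.imwrite('pics/t2.png',cv2.resize(b[70:350,130:500],(793,600),interpolation=2))
E
```

```text
(no output)
```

View pics/s2.png

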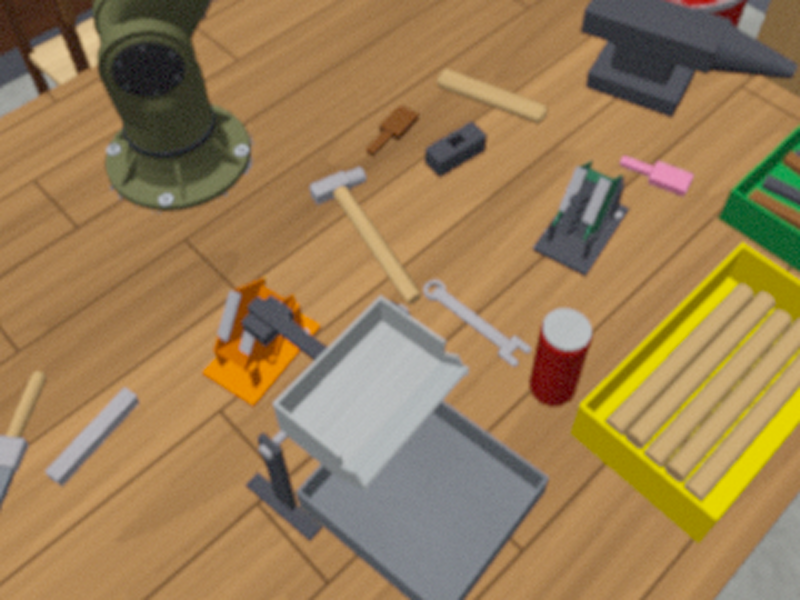

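View pics/t2.png

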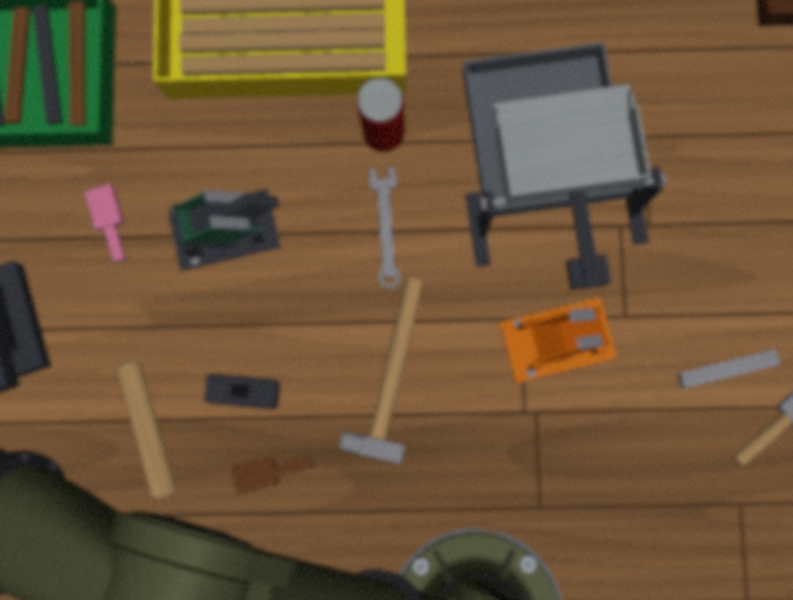

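The first picture (scene crop) shows the green chute at crop (580,220), the orange decoy at (260,335), the skip at (370,390) with its arm at (285,325), and the tray at (430,500). The second (top crop) has the chute at crop (225,225), the decoy at (558,340), the skip floor at (570,145), its arm at (590,270) and the wrench at (388,230). The blank look-alikes are pink at (105,215) and brown at (270,470). I choose the green chute.

```bash
cat > m.py <<'E'
from h import *
np.set_printoptions(precision=3,suppress=True)
im,d,ci=shot('top')
sx=370/793;sy=280/600
f=lambda u,v:(130+u*sx,70+v*sy)
print('R tool',cv2.Rodrigues(telemetry.observe()['ee_rot'])[0])
for n,u,v,z in [('traycornFL',466,66,None),('tray FR',604,47,None),('lipL',496,106,None),('lipR',632,88,None),('rearL',510,197,None),('rearR',650,178,None),('armweight',590,272,None),('axL',483,203,None),('axR',655,180,None),('floor',570,145,None),('footL',482,255,None),('footR',640,232,None),
 ('chute base a',180,268,0.003),('b',280,246,0.003),('c',272,190,.003),('d',172,207,.003),('chute gate jaw',250,200,None),('jaw2',230,222,None),('chutemid',225,215,None),('wr a',383,170,0),('wr b',390,285,0),('oil',380,100,None)]:
    uu,vv=f(u,v); print(n,p3(ci,d,uu,vv,z))
# cloud of the chute
K=np.array(ci['K']);R=cv2.Rodrigues(np.array(ci['rotation']))[0]
vs,us=np.mgrid[150:205,205:265]
P=np.stack([p3(ci,d,u,v) for u,v in zip(us.ravel(),vs.ravel())])
s=P[:,2]>0.006
r=cv2.minAreaRect(P[s][:,:2].astype(np.float32)*1000); print(r, cv2.boxPoints(r))
z=P[:,2].reshape(us.shape)
print((z[::3,::3]*1000).astype(int))
E
python3 m.py
```

```text
R tool [[-0.     0.387  0.922]
 [-0.     0.922 -0.387]
 [-1.    -0.    -0.   ]]
traycornFL [ 0.78  -0.005  0.052]
tray FR [ 0.804 -0.207  0.048]
lipL [ 0.667 -0.034  0.204]
lipR [ 0.757 -0.254  0.002]
rearL [ 0.545 -0.046  0.213]
rearR [ 0.577 -0.234  0.166]
armweight [ 0.448 -0.144  0.205]
axL [ 0.547 -0.015  0.176]
axR [ 0.57  -0.237  0.181]
floor [ 0.619 -0.129  0.183]
footL [ 0.508 -0.022  0.012]
footR [ 0.536 -0.252  0.013]
chute base a [0.5   0.419 0.003]
b [0.53  0.273 0.003]
c [0.614 0.284 0.003]
d [0.592 0.432 0.003]
chute gate jaw [0.568 0.295 0.133]
jaw2 [0.543 0.326 0.113]
chutemid [0.553 0.332 0.115]
wr a [0.641 0.12  0.   ]
wr b [0.468 0.113 0.   ]
oil [0.698 0.117 0.15 ]
((426.7397155761719, 290.2527770996094), (516.5855102539062, 226.0653076171875), 27.033084869384766) [[145.293 273.541]
 [248.041  72.174]
 [708.186 306.965]
 [605.439 508.331]]
[[  2   3   0   0   6  -1   3   0   6  -1  -1   0   0   1   0   3   0   3
    1   4]
 [  1   1   2   3   2   5   0   7  -5   4   4   4  -1   3   1   2   2   3
    6   7]
 [  6   3   3   6  11   7   5   1  -4  -1   7   8  -1   0
[... 688 characters left out ...]
   8  10
    6   3]
 [  0   4   5  97  92  79  69  62  56  44  35  25   5   9   9   8  11  11
   15   4]
 [ -2   5   0  12  73  62  30  13   7  15   9   9  13  12  11   7  14  -1
    0   3]
 [  6   1   7  14  13  26  16  13   9  11  10   4  18  -1   7   7   7   7
    6   1]
 [  0   3   5   7  10  15   8   8   3   5   1   5  -4   1   1   2   2   5
    3   2]
 [ -1   8  -3  16   4   2   8   4   0  -1   5   2   0   6  -2   5   0   1
   -1  -1]
 [  1   1   4  12   0   8  11   7   6   8   1   0   5   1  -2   6   4   2
    0   5]
 [  3   0   7   2   1   6   0   3   3   2   6   0  -1   5   7  -1   2   3
   10   0]
 [ -2   3   0   3   2   2  -4   3   7   7   1   1   4  -4   3   2   1   6
    0  -2]]
```

```bash
cat >> h.py <<'E'
np.set_printoptions(precision=3,suppress=True)
rod=lambda v:cv2.Rodrigues(np.array(v,float).reshape(3,1))[0]
def pose(xdir,ydir):
    x=np.array(xdir,float);x/=np.linalg.norm(x);y=np.array(ydir,float);y-=x*(x@y);y/=np.linalg.norm(y)
    return np.c_[x,y,np.cross(x,y)]
def go(T,R=None,frm=None):
    s=telemetry.observe(); p,r=frm if frm else (s['ee_pos'],rod(s['ee_rot']))
    R=r if R is None else R
    w=cv2.Rodrigues(R@r.T)[0].ravel()
    print('shift',(np.array(T)-p)/.25,'turn',w/(np.pi/2))
E
python3 - <<'E'
from h import *
im,d,ci=shot('top')
for l,z in [('chute_gate',.06),('chute',0),('blank4_mid',.085),('blank1_mid',.046)]:
    for m in mark_of(l,'top')[:4]: u,v=m['location'][0]*640,m['location'][1]*400; print(l,m['confidence'],p3(ci,d,u,v,z))
im,d,ci=shot('scene')
for l,z in [('chute_gate',.06),('chute',0),('blank4_mid',.085)]:
    for m in mark_of(l,'scene')[:4]: u,v=m['location'][0]*640,m['location'][1]*400; print(l,m['confidence'],p3(ci,d,u,v,z))
c=np.array([-.174,.985,0])
tx=c*np.cos(.611)+np.array([0,0,-np.sin(.611)])
R=pose(tx,[.985,.174,0])
T=np.array([.557,.28,.09])-.13*tx
print(T); go(T,R)
E
```

```text
chute_gate 0.81 [0.572 0.296 0.06 ]
chute_gate 0.69 [0.553 0.301 0.06 ]
chute_gate 0.56 [ 0.405 -0.177  0.06 ]
chute_gate 0.5 [ 0.629 -0.143  0.06 ]
chute 0.68 [0.551 0.3   0.   ]
blank4_mid 0.56 [0.577 0.518 0.085]
blank4_mid 0.55 [0.206 0.3   0.085]
chute_gate 0.83 [ 0.396 -0.188  0.06 ]
chute_gate 0.69 [0.569 0.287 0.06 ]
chute 0.63 [0.577 0.295 0.   ]
chute 0.61 [ 0.401 -0.189  0.   ]
blank4_mid 0.73 [0.258 0.26  0.085]
blank4_mid 0.58 [0.619 0.456 0.085]
blank4_mid 0.51 [0.557 0.347 0.085]
[0.576 0.175 0.165]
shift [ 1.334 -1.604 -0.267] turn [ 0.497  0.397 -0.584]
```

Emit:
{"op": "arm_command", "data": {"motion": [[0.1,0,0.3,0,0,0,0.5],[0.3,-0.3,0.5,0.1,0.1,-0.1,0.5],[0.6,-1,0.5,0.5,0.4,-0.58,0.5],[0.6,-1,0.5,0.5,0.4,-0.58,0.5],[0.6,-1,0.5,0.5,0.4,-0.58,0.5],[0.6,-1,0.5,0.5,0.4,-0.58,0.5],[0.6,-1,0.5,0.5,0.4,-0.58,0.5],[0.6,-1,0.5,0.5,0.4,-0.58,0.5],[0.6,-1,0.5,0.5,0.4,-0.58,0.5],[0.6,-1,0.5,0.5,0.4,-0.58,0.5]]}}

```text
time_s: 2.4
ee_pos: [0.3936, 0.3251, 0.3566]
ee_rot: [1.685, 2.014, -0.522]
ft_force: [-1.3, 0.5, 0.4]
width: 0.0431
```

```bash
python3 - <<'E'
from h import *
s=telemetry.observe(); print(s['time_s'],s['qpos'],s['ee_pos'],rod(s['ee_rot']))
c=np.array([-.174,.985,0])
tx=c*np.cos(.611)+np.array([0,0,-np.sin(.611)])
R=pose(tx,[.985,.174,0])
T=np.array([.562,.285,.085])-.13*tx
print(T); go(T,R)
E
```

```text
2.4 [-0.016  0.263 -0.147  1.99  -1.034  1.196  0.586] [0.394 0.325 0.357] [[-0.144  0.984  0.105]
 [ 0.809  0.178 -0.56 ]
 [-0.569  0.004 -0.822]]
[0.581 0.18  0.16 ]
shift [ 0.748 -0.58  -0.788] turn [-0.004  0.002 -0.002]
```

Emit:
{"op": "arm_command", "data": {"motion": [[0.15,-0.2,-0.1,0,0,0,0.5],[0.3,-0.4,-0.2,0,0,0,0.5],[0.45,-0.55,-0.35,0,0,0,0.5],[0.6,-0.6,-0.5,0,0,0,0.5],[0.75,-0.6,-0.65,0,0,0,0.5],[0.75,-0.6,-0.72,0,0,0,0.5],[0.75,-0.6,-0.72,0,0,0,0.5],[0.75,-0.6,-0.72,0,0,0,0.5],[0.75,-0.6,-0.72,0,0,0,0.5],[0.75,-0.6,-0.72,0,0,0,0.5]]}}

```text
time_s: 3.4
ee_pos: [0.5791, 0.1769, 0.1785]
ee_rot: [1.674, 2.016, -0.518]
ft_force: [-0.1, 0.1, 0.7]
width: 0.0427
```

```bash
python3 - <<'E'
from h import *
s=telemetry.observe(); print(s['time_s'],s['ee_pos'],rod(s['ee_rot'])[:,0])
im,d,ci=shot('wrist'); print(ci)
np.savez('w1.npz',im=im,d=d,o=ci['origin'],r=ci['rotation'],K=ci['K'])
cv2.imwrite('pics/w1.png',cv2.resize(im[:,:,::-1],(800,500)))
for l in ['chute_gate','blank1_mid','blank4_mid']:
    for m in mark_of(l,'wrist')[:2]: u,v=m['location'][0]*640,m['location'][1]*400; print(l,m['confidence'],u,v,p3(ci,d,u,v))
E
```

```text
3.4 [0.579 0.177 0.179] [-0.149  0.807 -0.572]
{'K': array([[334.721,   0.   , 314.535],
       [  0.   , 334.721, 199.648],
       [  0.   ,   0.   ,   1.   ]]), 'origin': array([0.591, 0.102, 0.319]), 'rotation': array([-2.459, -0.234,  0.069])}
chute_gate 0.89 326.71999999999997 206.8 [0.571 0.275 0.091]
chute_gate 0.25 327.808 176.6 [0.57  0.281 0.123]
blank1_mid 0.8 324.79999999999995 191.68 [0.569 0.275 0.111]
blank4_mid 0.81 367.48800000000006 112.28 [0.595 0.517 0.015]
blank4_mid 0.7 31.424 184.32 [0.213 0.299 0.015]
```

View pics/w1.png

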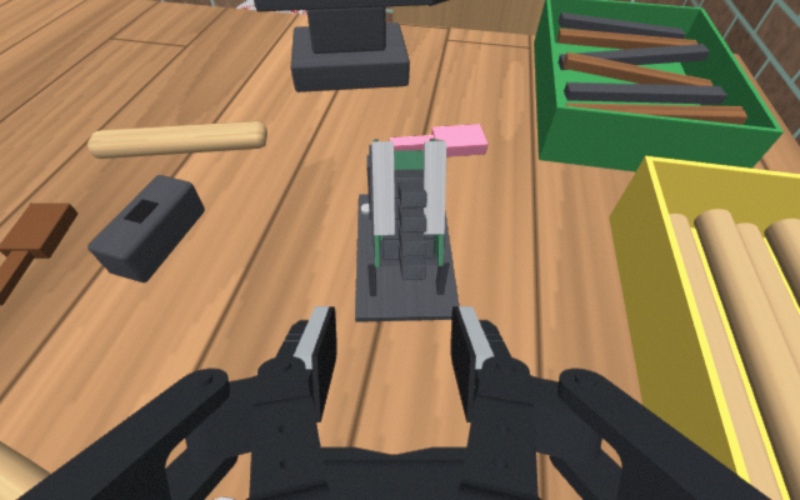

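The picture shows the green chute straight ahead: gate jaws at (383,190) and (435,190), tang ends stepping down from (412,190) to the lowest at about (413,270). The pink look-alike lies behind at (450,140), and the gripper is nearly lined up.

```bash
python3 - <<'E'
from h import *
w=np.load('w1.npz');im,d=w['im'],w['d'];ci=dict(K=w['K'],rotation=w['r'],origin=w['o'])
cv2.imwrite('pics/w1c.png',cv2.convertScaleAbs(cv2.resize(im[105:260,275:385,::-1],(550,775)[:2],interpolation=cv2.INTER_CUBIC)[:,:],alpha=2.2)[150:750])
for v in range(140,232,3): print(v,[p3(ci,d,u,v) for u in (326,331)], d[v,322:340:4])
E
```

```text
140 [array([0.559, 0.345, 0.104]), array([0.563, 0.345, 0.104])] [0.32  0.32  0.321 0.319 0.319]
143 [array([0.56 , 0.335, 0.109]), array([0.565, 0.336, 0.109])] [0.31  0.31  0.311 0.31  0.31 ]
146 [array([0.561, 0.326, 0.114]), array([0.566, 0.326, 0.114])] [0.301 0.301 0.301 0.301 0.311]
149 [array([0.564, 0.309, 0.125]), array([0.568, 0.31 , 0.125])] [0.283 0.282 0.282 0.282 0.313]
152 [array([0.566, 0.297, 0.134]), array([0.569, 0.297, 0.134])] [0.267 0.267 0.265 0.264 0.265]
155 [array([0.566, 0.29 , 0.137]), array([0.57 , 0.291, 0.137])] [0.259 0.261 0.26  0.261 0.259]
158 [array([0.567, 0.288, 0.136]), array([0.571, 0.289, 0.135])] [0.261 0.26  0.261 0.26  0.262]
161 [array([0.567, 0.287, 0.133]), array([0.571, 0.288, 0.133])] [0.262 0.262 0.261 0.263 0.262]
164 [array([0.567, 0.285, 0.132]), array([0.571, 0.287, 0.132])] [0.261 0.261 0.262 0.262 0.261]
167 [array([0.565, 0.304, 0.11 ]), array([0.569, 0.304, 0.11 ])] [0.29  0.29  0.29  0.288 0.317]
170 [array([0.567, 0.294, 0.117]), array([0.571, 0.294, 0.118])] [0.278 0.278 0.276 0.277 0.276]
173 [array([0.568, 0.284, 0.123])
[... 1206 characters left out ...]
8  0.281 0.28  0.28 ]
212 [array([0.572, 0.264, 0.099]), array([0.576, 0.264, 0.1  ])] [0.273 0.274 0.273 0.274 0.273]
215 [array([0.573, 0.262, 0.098]), array([0.577, 0.263, 0.097])] [0.273 0.273 0.273 0.274 0.274]
218 [array([0.573, 0.261, 0.095]), array([0.577, 0.261, 0.095])] [0.275 0.275 0.275 0.275 0.275]
221 [array([0.573, 0.259, 0.093]), array([0.577, 0.259, 0.094])] [0.276 0.275 0.277 0.275 0.275]
224 [array([0.567, 0.315, 0.007]), array([0.573, 0.315, 0.008])] [0.378 0.377 0.377 0.377 0.377]
227 [array([0.568, 0.31 , 0.008]), array([0.573, 0.312, 0.007])] [0.373 0.374 0.373 0.375 0.374]
230 [array([0.568, 0.307, 0.007]), array([0.574, 0.307, 0.008])] [0.371 0.372 0.372 0.37  0.371]
```

View pics/w1c.png

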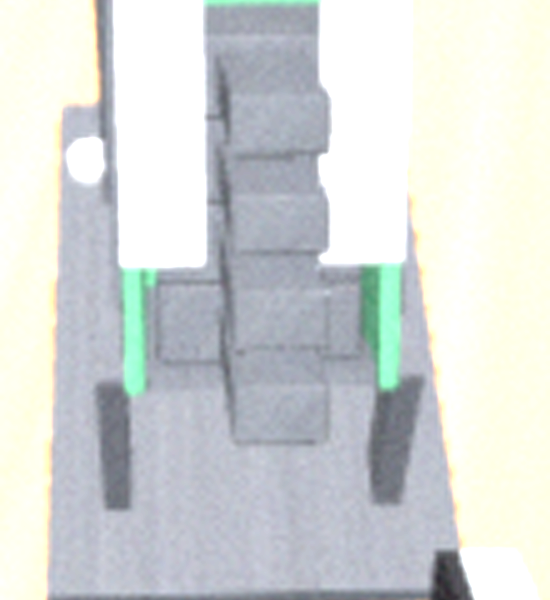

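```bash
python3 - <<'E'
from h import *
c=np.array([-.174,.985,0])
tx=c*np.cos(.611)+np.array([0,0,-np.sin(.611)])
nz=np.array([0,0,np.cos(.611)])+c*np.sin(.611)
R=pose(tx,[.985,.174,0]); E=np.array([.577,.262,.0955])
T=E+.036*tx-.007*nz
cmd=(np.array([.394,.325,.357])+.25*np.array([.75,-.6,-.72]), rod([1.685,2.014,-.522]))
print(cmd[0],T); go(T-.06*tx,R); go(T-.06*tx,R,cmd);go(T,R);print('10mm along tx',tx*.01/.25)
E
```

```text
[0.582 0.175 0.177] [0.573 0.287 0.069]
shift [ 0.007  0.249 -0.297] turn [-0.002  0.004 -0.007]
shift [-0.002  0.255 -0.294] turn [-0.004  0.002 -0.002]
shift [-0.028  0.442 -0.435] turn [-0.002  0.004 -0.007]
10mm along tx [-0.006  0.032 -0.023]
```

Emit:
{"op": "arm_command", "data": {"newtons": 110, "motion": [[0,0.08,-0.1,0,0,0,0.5],[0,0.17,-0.2,0,0,0,0.5],[0.005,0.25,-0.297,0,0,0,0.5],[0.005,0.25,-0.297,0,0,0,0.5],[0,0.3,-0.33,0,0,0,0.5],[-0.01,0.35,-0.367,0,0,0,0.5],[-0.018,0.4,-0.403,0,0,0,0.5],[-0.026,0.442,-0.433,0,0,0,0.5],[-0.026,0.442,-0.433,0,0,0,0.5],[-0.026,0.442,-0.433,0,0,0,0.5]]}}

```text
time_s: 4.6
ee_pos: [0.5723, 0.2885, 0.0686]
ee_rot: [1.673, 2.02, -0.519]
ft_force: [-0.5, -0.1, -0.2]
width: 0.0429
```

```bash
python3 - <<'E'
from h import *
s=telemetry.observe(); print(s['time_s'],s['ee_pos'],s['ft_force'],s['width'])
im,d,ci=shot('wrist')
cv2.imwrite('pics/w2.png',cv2.convertScaleAbs(cv2.resize(im[150:350,200:440,::-1],(720,600),interpolation=cv2.INTER_CUBIC),alpha=1.6))
E
```

```text
4.6 [0.572 0.289 0.069] [-0.452 -0.061 -0.198] 0.042900035788942525
```

View pics/w2.png

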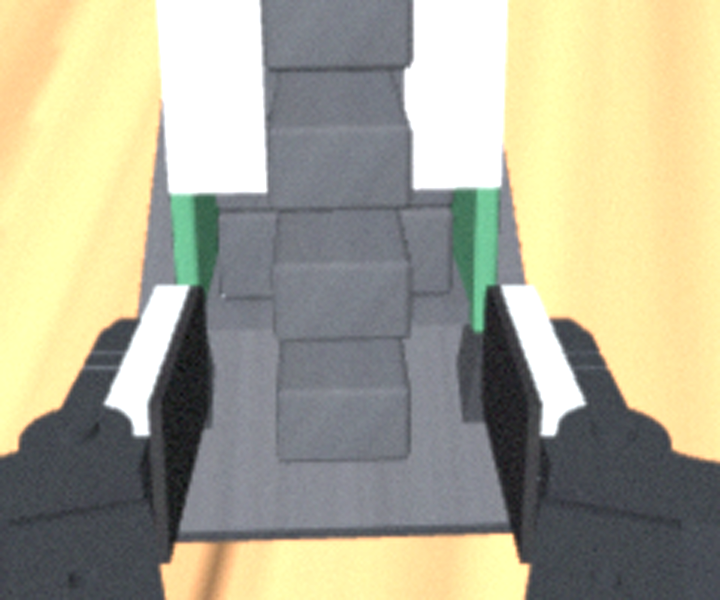

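Picture: the lowest tang end at (343,425) sits midway between the open pads (205 and 487), with the tangs above at (343,300) and (340,165). I check the pad top height against tang 2.

```bash
python3 - <<'E'
from h import *
im,d,ci=shot('wrist')
c=np.array([-.174,.985,0]);tx=c*np.cos(.611)+np.array([0,0,-np.sin(.611)]);nz=np.array([0,0,np.cos(.611)])+c*np.sin(.611)
E=np.array([.577,.262,.0955]); ty=np.array([.985,.174,0])
for n,x,y in [('padL',175,310),('padL2',150,360),('padL3',135,400),('padR',525,310),('padR2',545,360),('t1 face',343,425),('t1face hi',343,395),('t1 top',343,365),('t2 face',343,300),('t2 lo',343,330)]:
    P=p3(ci,d,200+x/3,150+y/3); q=P-E; print(n,P,'along,norm,lat mm',np.array([q@tx,q@nz,q@ty])*1000)
E
```

```text
padL [0.551 0.277 0.086] along,norm,lat mm [ 21.482   2.909 -23.465]
padL2 [0.551 0.266 0.092] along,norm,lat mm [  8.39    2.179 -24.499]
padL3 [0.553 0.257 0.099] along,norm,lat mm [ -2.607   2.919 -24.129]
padR [0.599 0.286 0.085] along,norm,lat mm [22.504  3.172 25.524]
padR2 [0.601 0.274 0.094] along,norm,lat mm [ 7.403  3.49  25.476]
t1 face [0.577 0.261 0.095] along,norm,lat mm [-0.424 -1.348  0.152]
t1face hi [0.577 0.263 0.097] along,norm,lat mm [0.146 2.357 0.101]
t1 top [0.576 0.268 0.096] along,norm,lat mm [4.383 4.034 0.057]
t2 face [0.575 0.271 0.107] along,norm,lat mm [ 0.397 14.597 -0.058]
t2 lo [0.576 0.268 0.105] along,norm,lat mm [-0.082 11.004 -0.009]
```

Emit:
{"op": "arm_command", "data": {"newtons": 110, "motion": [[0,0,0,0,0,0,0],[0,0,0,0,0,0,0],[0,0,0,0,0,0,0],[0,0,0,0,0,0,0],[0,0,0,0,0,0,0],[0.006,-0.032,0.023,0,0,0,0],[0.011,-0.065,0.046,0,0,0,0],[0.017,-0.097,0.069,0,0,0,0],[0.023,-0.129,0.092,0,0,0,0],[0.028,-0.162,0.115,0,0,0,0]]}}

```text
time_s: 5.7
ee_pos: [0.5781, 0.2471, 0.0958]
ee_rot: [1.675, 2.022, -0.523]
ft_force: [-1.3, 11.8, -6.2]
width: 0.0141
```

```bash
python3 - <<'E'
from h import *
s=telemetry.observe(); print(s['time_s'],s['ee_pos'],s['ft_force'],s['width'])
im,d,ci=shot('wrist')
cv2.imwrite('pics/w3.png',cv2.convertScaleAbs(cv2.resize(im[100:350,170:470,::-1],(720,600),interpolation=cv2.INTER_CUBIC),alpha=1.6))
E
```

```text
5.7 [0.578 0.247 0.096] [-1.311 11.763 -6.219] 0.014089371207589052
```

View pics/w3.png

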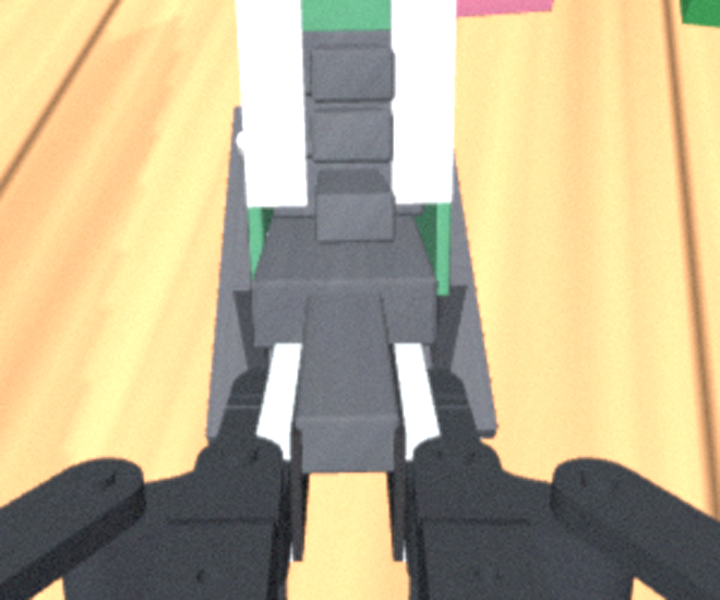

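The lowest blank is coming out cleanly under the gate (block at (345,290)), with three tangs still in the slot above.

Emit:
{"op": "arm_command", "data": {"motion": [[0.006,-0.032,0.023,0,0,0,0],[0.011,-0.065,0.046,0,0,0,0],[0.017,-0.097,0.069,0,0,0,0],[0.023,-0.129,0.092,0,0,0,0],[0.028,-0.162,0.115,0,0,0,0],[0.034,-0.194,0.138,0,0,0,0],[0.04,-0.226,0.161,0,0,0,0],[0.046,-0.258,0.184,0,0,0,0],[0.051,-0.29,0.207,0,0,0,0],[0.057,-0.323,0.23,0,0,0,0]]}}

```text
time_s: 6.75
ee_pos: [0.5944, 0.1652, 0.1553]
ee_rot: [1.675, 2.017, -0.52]
ft_force: [0.7, 0.3, -4.1]
width: 0.0142
```

```bash
cat > skip.py <<'E'
from h import *
# skip/stand frame
X=np.array([-.103,.995,0]);X/=np.linalg.norm(X);Y=np.array([-X[1],X[0],0]);A=np.array([.5585,-.126,0])
def stand():
    im,d,ci=shot('top'); P=[]
    K=np.array(ci['K']);Rm=rod(ci['rotation'])
    v,u=np.mgrid[70:200,340:460]
    r=np.stack([(u-K[0,2])/K[0,0],(v-K[1,2])/K[1,1],np.ones(u.shape)],-1)*d[70:200,340:460,None]
    return (r@Rm.T+np.array(ci['origin'])).reshape(-1,3)
E
python3 - <<'E'
from skip import *
s=telemetry.observe(); print(s['time_s'],s['ee_pos'],s['ft_force'],s['width'])
P=stand(); q=np.c_[(P-A)@X,(P-A)@Y,P[:,2]]
# z map over skip: rows y, cols x
for y in np.arange(.12,-.27,-.015):
    print('%.3f'%y,[int(1000*np.median(q[m][:,2])) if (m:=(abs(q[:,0]-x)<.008)&(abs(q[:,1]-y)<.0075)).any() else None for x in np.arange(-.12,.13,.015)])
E
```

```text
6.75 [0.594 0.165 0.155] [ 0.684  0.289 -4.058] 0.014245822362359776
0.120 [None, None, None, None, None, None, None, None, 679, 684, 683, 686, 691, 694, 701, 693, 652]
0.105 [None, None, None, None, None, None, None, None, None, 646, 656, 663, 669, 683, 692, 682, None]
0.090 [None, None, None, None, None, None, None, None, 607, 631, 644, 649, 650, 642, 677, 663, None]
0.075 [None, None, None, None, None, None, 532, 531, 603, 620, 628, 631, 628, 606, 1, 4, 1]
0.060 [None, None, None, None, None, None, 540, 546, 590, 604, 610, 612, 603, 557, 2, 1, 1]
0.045 [None, None, None, None, None, None, 549, 555, 578, 587, 593, 588, 563, 534, 1, 10, 6]
0.030 [None, None, None, None, None, None, None, 561, 565, 568, 571, 559, 550, 4, 1, 10, 5]
0.015 [None, None, None, None, None, None, None, None, 567, 567, 565, 560, 488, 0, 1, 79, 5]
0.000 [175, None, None, None, None, None, 496, 514, 528, 533, 528, 225, 209, 190, 166, 171, 5]
-0.015 [171, None, None, None, None, None, 482, 502, 513, 519, 180, 181, 177, 53, 16, 89, 7]
-0.030 [None, None, None, None, 395, 404, 467, 484, 499, 499, 486, 459, 180, 1
[... 892 characters left out ...]
ne, None, None, None, None]
-0.180 [None, None, None, None, None, None, None, None, None, None, None, None, None, None, None, None, None]
-0.195 [None, None, None, None, None, None, None, None, None, None, None, None, None, None, None, None, None]
-0.210 [None, None, None, None, None, None, None, None, None, None, None, None, None, 13, 48, 38, 1]
-0.225 [None, None, None, None, None, None, None, None, None, None, None, None, 7, 6, 6, 3, 1]
-0.240 [None, None, None, None, None, None, None, None, 41, 36, 29, 40, 27, 29, 33, 3, 3]
-0.255 [None, None, None, None, None, None, None, None, 2, None, 12, None, 3, 4, 4, 1, 0]
-0.270 [None, None, None, None, None, None, 2, 0, 1, 2, 1, 2, 2, 0, 1, 0, 2]
```

```bash
python3 - <<'E'
from skip import *
p=np.radians(45);tx=X*np.cos(p)-np.array([0,0,np.sin(p)]);R=pose(tx,[.995,.103,0])
go(A*0+[.608,-.121,.33],R); go([.608,-.121,.243],R)
im,d,ci=shot('wrist')
cv2.imwrite('pics/w4.png',cv2.convertScaleAbs(cv2.resize(im[60:340,140:500,::-1],(771,600),interpolation=cv2.INTER_CUBIC),alpha=1.6))
E
```

```text
shift [ 0.05  -1.137  0.697] turn [-0.111 -0.012 -0.052]
shift [ 0.05  -1.137  0.349] turn [-0.111 -0.012 -0.052]
```

View pics/w4.png

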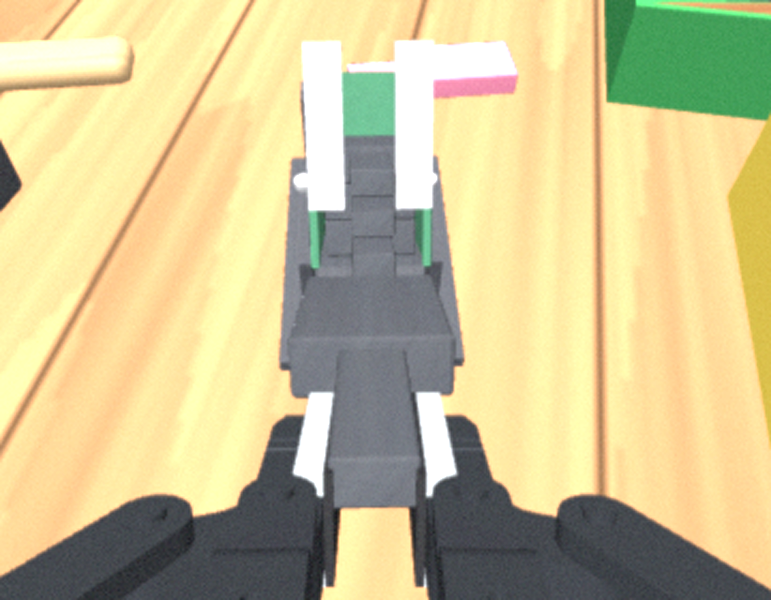

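The blank is fully out in the gripper (block at (372,320)), the tang has not slipped, and the remaining three have dropped to the chute floor (tangs at (372,185–265)). Next I rise and carry it to the skip.

Emit:
{"op": "arm_command", "data": {"motion": [[0.01,-0.08,0.15,0,0,0,0],[0.02,-0.16,0.32,-0.02,0,0,0],[0.03,-0.26,0.5,-0.05,0,-0.02,0],[0.04,-0.4,0.65,-0.08,-0.01,-0.04,0],[0.05,-0.55,0.7,-0.11,-0.012,-0.052,0],[0.05,-0.7,0.7,-0.11,-0.012,-0.052,0],[0.05,-0.85,0.7,-0.11,-0.012,-0.052,0],[0.05,-0.95,0.7,-0.11,-0.012,-0.052,0],[0.05,-1,0.7,-0.11,-0.012,-0.052,0],[0.05,-1,0.7,-0.11,-0.012,-0.052,0]]}}

```text
time_s: 7.85
ee_pos: [0.6068, -0.0858, 0.3285]
ee_rot: [1.658, 1.839, -0.687]
ft_force: [-0.2, 0.9, -3.9]
width: 0.0144
```

```bash
cat > chk.py <<'E'
from skip import *
s=telemetry.observe(); print(s['time_s'],s['qpos'],s['ee_pos'],s['ft_force'],s['width'])
p=np.radians(45);tx=X*np.cos(p)-np.array([0,0,np.sin(p)]);R=pose(tx,[.995,.103,0])
go([.608,-.121,.243],R)
E
python3 chk.py
```

```text
7.85 [ 0.416  0.664  0.083  1.224 -0.688  1.736  0.65 ] [ 0.607 -0.086  0.329] [-0.189  0.947 -3.872] 0.014381173606539503
shift [ 0.005 -0.141 -0.342] turn [-0.002 -0.002  0.   ]
```

Emit:
{"op": "arm_command", "data": {"motion": [[0.005,-0.08,0,0,0,0,0],[0.005,-0.14,0,0,0,0,0],[0.005,-0.14,-0.1,0,0,0,0],[0.005,-0.14,-0.2,0,0,0,0],[0.005,-0.14,-0.26,0,0,0,0],[0.005,-0.14,-0.28,0,0,0,0],[0.005,-0.14,-0.28,0,0,0,0],[0.005,-0.14,-0.28,0,0,0,0],[0.005,-0.14,-0.28,0,0,0,0],[0.005,-0.14,-0.28,0,0,0,0]]}}

```text
time_s: 8.85
ee_pos: [0.6084, -0.1196, 0.2602]
ee_rot: [1.656, 1.838, -0.684]
ft_force: [-0.8, -0.5, -4.1]
width: 0.014
```

```bash
cat >> chk.py <<'E'
im,d,ci=shot('wrist')
cv2.imwrite('pics/wr.png',cv2.resize(im[:,:,::-1],(640,400)))
v,u=np.mgrid[0:400:2,0:640:2]; P=np.array([p3(ci,d,a,b) for a,b in zip(u.ravel(),v.ravel()) if d[b,a]>0])
q=np.c_[(P-A)@X,(P-A)@Y,P[:,2]]
for y in np.arange(.03,-.14,-.012):
    print('%.3f'%y,[int(1000*np.median(q[m][:,2])) if (m:=(abs(q[:,0]-x)<.008)&(abs(q[:,1]-y)<.006)).any() else None for x in np.arange(-.05,.13,.012)])
E
python3 chk.py
```

```text
8.85 [ 0.455  0.739  0.087  1.262 -0.667  1.669  0.756] [ 0.608 -0.12   0.26 ] [-0.763 -0.548 -4.138] 0.014044583411346317
shift [-0.002 -0.005 -0.069] turn [-0.001 -0.    -0.001]
0.030 [None, None, None, 199, 199, None, None, None, None, None, None, None, None, None, None]
0.018 [328, None, None, None, 198, None, None, None, None, None, None, None, None, None, None]
0.006 [325, 320, None, None, 211, 208, 207, 206, 206, 207, 206, 211, None, None, None]
-0.006 [319, 316, 308, None, 178, 178, 178, 178, 178, 178, 196, 206, None, None, None]
-0.018 [296, 302, 305, None, None, None, 178, 178, 178, 178, 200, 207, None, None, None]
-0.030 [331, 323, 301, 283, 275, 249, 253, 247, 236, 225, 216, 216, None, None, None]
-0.042 [327, 320, 288, 288, 277, 269, 256, 248, 236, 226, 215, 215, None, None, None]
-0.054 [325, 319, 287, 288, 277, 269, 256, 250, 237, 224, 217, 217, None, None, None]
-0.066 [331, 323, 302, 285, 276, 249, 253, 250, 238, 225, 216, 215, None, None, None]
-0.078 [295, 301, 304, None, None, None, None, 178, 178, 178, 199, 206, None, None, None]
-0.090 [316, 314, 308, None, 184, 183, 182, 181, 181, 181, 186, 199, None, None, None]
-0.102 [325, 320, None, None, 189, 189, 189, 189, 189, 190, 192, 200, None, None, None]
-0.114 [327, 201, 201, None, 198, 198, 198, 198, 198, 198, 199, 201, None, None, None]
-0.126 [None, 202, 202, None, 202, 203, 203, 203, 203, 203, 203, 202, None, None, None]
-0.138 [None, None, None, None, None, None, None, None, None, None, None, None, None, None, None]
```

View pics/wr.png

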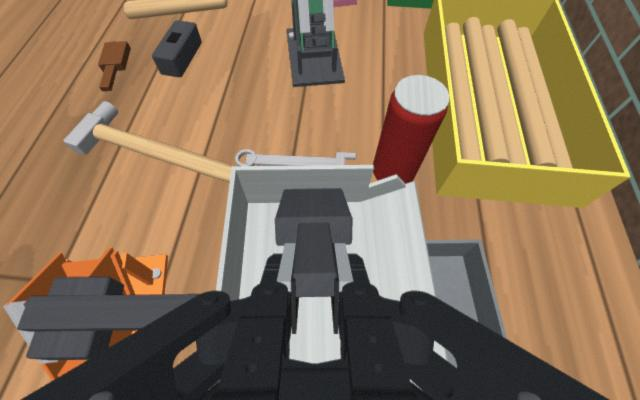

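The blank hangs over the skip floor (block at (313,215)) clear of the walls; lower, release and back out.

Emit:
{"op": "arm_command", "data": {"motion": [[0.006,-0.06,-0.02,0,0,0,0],[0.006,-0.06,-0.05,0,0,0,0],[0.006,-0.06,-0.084,0,0,0,0],[0.006,-0.06,-0.084,0,0,0,0],[0.006,-0.06,-0.084,0,0,0,0.42],[0.006,-0.06,-0.084,0,0,0,0.42],[0.01,-0.1,-0.04,0,0,0,0.42],[0.02,-0.2,0.06,0,0,0,0.42],[0.035,-0.3,0.18,0,0,0,0.42],[0.035,-0.36,0.38,0,0,0,0.42]]}}

```text
time_s: 9.9
ee_pos: [0.617, -0.21, 0.3513]
ee_rot: [1.658, 1.84, -0.688]
ft_force: [-56.5, 18.6, 27.7]
width: 0.0357
```

```bash
python3 - <<'E'
from skip import *
s=telemetry.observe(); print(s['time_s'],s['ee_pos'],s['ft_force'],s['width'])
im,d,ci=shot('scene')
cv2.imwrite('pics/s3.png',cv2.resize(im[150:380,180:480,::-1],(750,575)))
E
```

```text
9.9 [ 0.617 -0.21   0.351] [-56.54   18.63   27.693] 0.03572064885888274
```

View pics/s3.png

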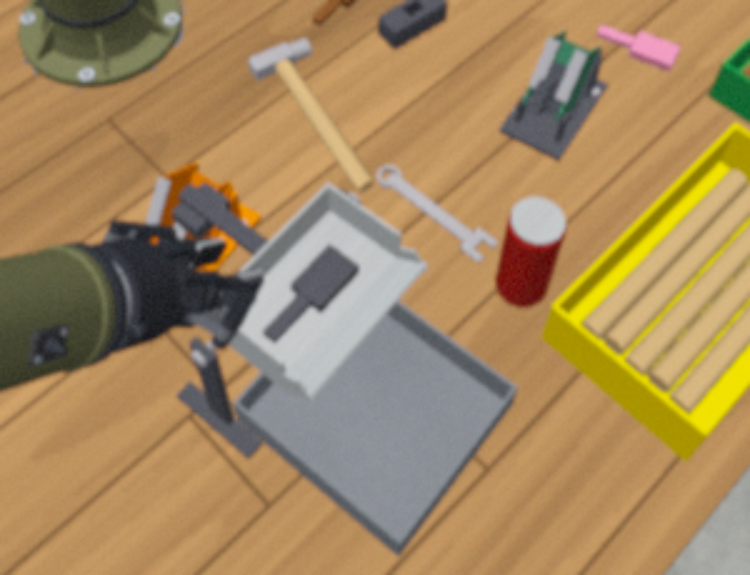

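```bash
python3 - <<'E'
from skip import *
s=telemetry.observe(); print(s['time_s'],s['ee_pos'],s['qpos'],s['ft_force'],s['moment'],s['joint_vel'])
E
```

```text
9.95 [ 0.621 -0.214  0.359] [ 0.581  0.792  0.042  0.87  -0.65   1.961  0.613] [-7.532  1.703  3.323] [-0.56   0.299  0.282] [-0.02  -0.053  0.037  0.056 -0.025 -0.012  0.137]
```

The blank lies flat in the skip, tang towards (275,330), and the skip is still upright. Joint 6 is close to its stop, so I move off towards the chute, which also gives the skip time to creep.

Emit:
{"op": "arm_command", "data": {"motion": [[0,0.1,0,0,0,0,0.5],[0,0.25,0,0,0,0,0.5],[-0.02,0.4,0,0,0,0,0.5],[-0.05,0.6,0,0.05,0,0.02,0.5],[-0.08,0.8,0,0.11,0.012,0.05,0.5],[-0.1,0.95,0,0.11,0.012,0.05,0.5],[-0.1,0.95,-0.05,0.11,0.012,0.05,0.5],[-0.1,0.95,-0.05,0.11,0.012,0.05,0.5],[-0.1,0.95,-0.05,0.11,0.012,0.05,0.5],[-0.1,0.95,-0.05,0.11,0.012,0.05,0.5]]}}

```text
time_s: 10.95
ee_pos: [0.5924, 0.0271, 0.3401]
ee_rot: [1.68, 2.012, -0.523]
ft_force: [0.0, -0.7, 0.2]
width: 0.0426
```

```bash
cat > tip.py <<'E'
from skip import *
s=telemetry.observe(); print(s['time_s'],s['ee_pos'],s['qpos'],s['ft_force'])
im,d,ci=shot('scene')
K=np.array(ci['K']);v,u=np.mgrid[150:390,180:480]
r=np.stack([(u-K[0,2])/K[0,0],(v-K[1,2])/K[1,1],np.ones(u.shape)],-1)*d[150:390,180:480,None]
P=(r@rod(ci['rotation']).T+np.array(ci['origin'])).reshape(-1,3)
q=np.c_[(P-A)@X,(P-A)@Y,P[:,2]]
q=q[(q[:,2]>.13)&(q[:,2]<.33)&(abs(q[:,0])<.1)&(abs(q[:,1])<.16)]
for y in np.arange(.14,-.15,-.02):
    m=abs(q[:,1]-y)<.01; print('%.2f'%y,m.sum(),(np.percentile(q[m][:,2],[5,50,95])*1000).astype(int) if m.any() else '')
cv2.imwrite('pics/tip.png',cv2.resize(im[150:380,180:480,::-1],(750,575)))
c=np.array([-.174,.985,0]);tx=c*np.cos(.611)+np.array([0,0,-np.sin(.611)]);nz=np.array([0,0,np.cos(.611)])+c*np.sin(.611)
T=np.array([.577,.262,.0955])+.036*tx-.007*nz;R=pose(tx,[.985,.174,0])
print('to standoff');go(T-.06*tx,R);print('to grasp');go(T,R)
E
python3 tip.py
```

```text
10.95 [0.592 0.027 0.34 ] [ 0.376  0.647 -0.044  1.353 -0.778  1.694  0.647] [ 0.021 -0.694  0.198]
0.14 0 
0.12 0 
0.10 0 
0.08 0 
0.06 0 
0.04 13 [194 199 203]
0.02 44 [195 201 203]
0.00 846 [177 194 226]
-0.02 523 [177 180 224]
-0.04 538 [177 193 223]
-0.06 680 [177 191 219]
-0.08 607 [177 180 222]
-0.10 480 [182 190 205]
-0.12 395 [195 201 206]
-0.14 0 
to standoff
shift [-0.045  0.846 -0.946] turn [-0.001  0.003 -0.004]
to grasp
shift [-0.079  1.04  -1.083] turn [-0.001  0.003 -0.004]
```

Emit:
{"op": "arm_command", "data": {"motion": [[-0.005,0.1,-0.12,0,0,0,0.5],[-0.01,0.22,-0.27,0,0,0,0.5],[-0.015,0.35,-0.42,0,0,0,0.5],[-0.025,0.48,-0.57,0,0,0,0.5],[-0.035,0.61,-0.72,0,0,0,0.5],[-0.042,0.73,-0.85,0,0,0,0.5],[-0.045,0.8,-0.91,0,0,0,0.5],[-0.045,0.8,-0.91,0,0,0,0.5],[-0.045,0.8,-0.91,0,0,0,0.5],[-0.045,0.8,-0.91,0,0,0,0.5]]}}

```text
time_s: 12.0
ee_pos: [0.5821, 0.2266, 0.1129]
ee_rot: [1.681, 2.011, -0.522]
ft_force: [-0.1, -0.5, 0.4]
width: 0.0427
```

```bash
python3 tip.py; python3 - <<'E'
from h import *
im,d,ci=shot('wrist'); np.savez('w5.npz',im=im,d=d,o=ci['origin'],r=ci['rotation'],K=ci['K'])
c=np.array([-.174,.985,0]);tx=c*np.cos(.611)+np.array([0,0,-np.sin(.611)]);nz=np.array([0,0,np.cos(.611)])+c*np.sin(.611);ty=np.array([.985,.174,0])
E=np.array([.577,.262,.0955])
v,u=np.mgrid[100:300,250:400]
P=np.array([p3(ci,d,a,b) for a,b in zip(u.ravel(),v.ravel()) if d[b,a]>0])-E
q=np.c_[P@tx,P@nz,P@ty]*1000
m=(abs(q[:,0])<4)&(abs(q[:,2])<25)&(q[:,1]>-12)&(q[:,1]<60)
q=q[m]
for n in range(-10,58,2):
    k=abs(q[:,1]-n)<1
    if k.sum()>3: print(n,k.sum(),np.median(q[k],0),q[k][:,2].min(),q[k][:,2].max())
E
```

```text
12.0 [0.582 0.227 0.113] [ 0.142  0.826 -0.135  1.726 -0.961  1.12   0.902] [-0.093 -0.506  0.407]
0.14 0 
0.12 108 [180 192 202]
0.10 138 [179 191 202]
0.08 103 [175 198 203]
0.06 62 [196 201 203]
0.04 60 [197 200 204]
0.02 44 [197 200 202]
0.00 704 [178 194 226]
-0.02 376 [176 179 216]
-0.04 398 [177 194 216]
-0.06 664 [177 191 320]
-0.08 707 [177 180 320]
-0.10 547 [182 190 317]
-0.12 448 [195 202 323]
-0.14 89 [305 320 329]
to standoff
shift [-0.004  0.048 -0.038] turn [-0.001  0.004 -0.003]
to grasp
shift [-0.038  0.242 -0.176] turn [-0.001  0.004 -0.003]
-6 5 [ 1.85  -5.184 -0.645] -3.5754995000980747 5.202512869224386
-4 75 [ 0.614 -4.009 -1.247] -8.224321210255827 6.882017329926741
-2 90 [ 0.591 -2.138 -0.692] -8.243917685267403 6.875766633311509
0 91 [ 0.618 -0.058 -0.721] -8.86691802641327 6.850226623789622
2 93 [ 0.455  1.985 -0.744] -8.822665693007973 6.818192412612455
4 124 [ 1.107  4.22  -0.765] -8.889149365784203 6.81905679486711
6 7 [0.874 5.099 2.143] -1.9192142427673113 6.080931885124674
12 94 [ 0.499 12.002 -1.421] -8.807471940058207 6.563955082535148
14 91 [ 0.461 13.976 -1.441] -8.819412068592952 6.538019744905597
16 100 [ 0.679 15.932 -1.18 ] -8.83343711862288 6.502599222339005
18 97 [ 0.405 18.074 -1.477] -9.375641862952595 6.432709486408008
20 123 [ 1.155 20.158 -0.935] -9.449655113871923 6.420933610963506
26 43 [ 0.507 26.589 -2.684] -8.783160824593855 6.191840242788397
28 105 [ 0.475 27.995 -2.146] -9.378502310128315 6.224445748432533
30 101 [ 0.374 30.109 -1.064] -9.352477244152512 6.137073783443268
32 105 [ 0.458 31.947 -1.636] -9.360513800799938 6.153410539608251
34 100 [ 0.154 34.029 -1.655] -9.346225958921432 6.109973240217576
36 83 [ 1.034 35.642 -1.658] -9.397804139087388 6.048613063449863
```

Skip unmoved about 2.7 s after release, and blank 2 sits exactly where blank 1 was, so it needs the second blank.

Emit:
{"op": "arm_command", "data": {"newtons": 110, "motion": [[-0.004,0.05,-0.04,0,0,0,0.5],[-0.015,0.11,-0.083,0,0,0,0.5],[-0.026,0.18,-0.13,0,0,0,0.5],[-0.038,0.242,-0.176,0,0,0,0.5],[-0.038,0.242,-0.176,0,0,0,0.5],[-0.038,0.242,-0.176,0,0,0,0],[-0.038,0.242,-0.176,0,0,0,0],[-0.038,0.242,-0.176,0,0,0,0],[-0.038,0.242,-0.176,0,0,0,0],[-0.038,0.242,-0.176,0,0,0,0]]}}

```text
time_s: 13.1
ee_pos: [0.571, 0.2885, 0.069]
ee_rot: [1.679, 2.015, -0.521]
ft_force: [-2.9, -3.0, 6.1]
width: 0.0141
```

Emit:
{"op": "arm_command", "data": {"motion": [[0.006,-0.032,0.023,0,0,0,0],[0.011,-0.065,0.046,0,0,0,0],[0.017,-0.097,0.069,0,0,0,0],[0.023,-0.129,0.092,0,0,0,0],[0.034,-0.194,0.138,0,0,0,0],[0.046,-0.258,0.184,0,0,0,0],[0.057,-0.323,0.23,0,0,0,0],[0.068,-0.387,0.276,0,0,0,0],[0.08,-0.452,0.322,0,0,0,0],[0.085,-0.484,0.345,0,0,0,0]]}}

```text
time_s: 14.1
ee_pos: [0.5939, 0.1644, 0.154]
ee_rot: [1.682, 2.008, -0.526]
ft_force: [0.3, -0.3, -3.6]
width: 0.0148
```

```bash
python3 tip.py | head -18; python3 chk.py | head -2; python3 - <<'E'
from skip import *
print(mark_of('blank1_mid','scene')[:3])
im,d,ci=shot('wrist')
a=cv2.convertScaleAbs(cv2.resize(im[60:340,140:500,::-1],(514,400)),alpha=1.6);b=cv2.imread('pics/tip.png');b=cv2.resize(b,(522,400))
cv2.imwrite('pics/two.png',cv2.resize(np.vstack([a[:,:514],b[:,:514]]),(386,600)))
E
```

```text
14.1 [0.594 0.164 0.154] [ 0.212  0.788 -0.099  1.649 -0.885  1.254  0.847] [ 0.312 -0.329 -3.557]
0.14 0 
0.12 110 [180 192 202]
0.10 142 [177 191 202]
0.08 97 [173 197 202]
0.06 62 [197 200 203]
0.04 60 [195 200 204]
0.02 38 [197 200 202]
0.00 413 [177 196 226]
-0.02 265 [175 179 223]
-0.04 262 [175 191 222]
-0.06 500 [177 191 218]
-0.08 490 [176 180 216]
-0.10 490 [182 190 323]
-0.12 518 [196 203 320]
-0.14 3 [306 306 308]
to standoff
shift [-0.053  0.299 -0.204] turn [ 0.001  0.004 -0.002]
14.15 [ 0.212  0.787 -0.098  1.648 -0.885  1.254  0.846] [0.594 0.164 0.155] [ 0.277 -1.884 -2.977] 0.014127754998380879
shift [ 0.055 -1.139  0.354] turn [-0.109 -0.012 -0.048]
[{'location': [0.4823, 0.6462], 'confidence': 0.66}]
```

View pics/two.png

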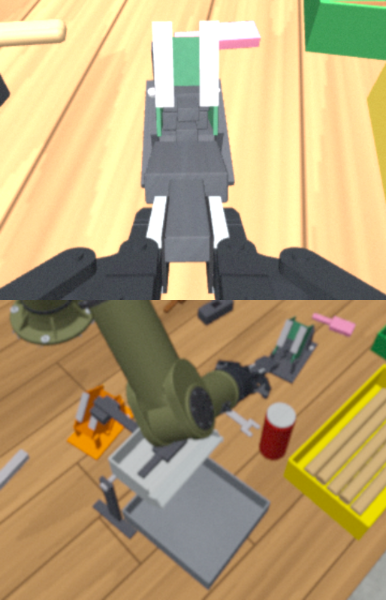

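Blank 2 is drawn and held, two tangs remain in the slot, and the skip still holds blank 1 upright. Carrying it over.

Emit:
{"op": "arm_command", "data": {"motion": [[0.01,-0.08,0.15,0,0,0,0],[0.02,-0.16,0.32,-0.02,0,0,0],[0.04,-0.26,0.5,-0.05,0,-0.02,0],[0.06,-0.4,0.65,-0.08,-0.01,-0.04,0],[0.1,-0.55,0.7,-0.11,-0.012,-0.05,0],[0.12,-0.7,0.7,-0.11,-0.012,-0.05,0],[0.12,-0.85,0.7,-0.11,-0.012,-0.05,0],[0.12,-0.95,0.7,-0.11,-0.012,-0.05,0],[0.12,-1,0.7,-0.11,-0.012,-0.05,0],[0.12,-1,0.7,-0.11,-0.012,-0.05,0]]}}

```text
time_s: 15.3
ee_pos: [0.6224, -0.0828, 0.3282]
ee_rot: [1.658, 1.84, -0.687]
ft_force: [-0.9, -0.3, -3.5]
width: 0.0142
```

```bash
cat > pl.py <<'E'
from skip import *
s=telemetry.observe(); print(s['time_s'],s['ee_pos'],s['qpos'],s['ft_force'],s['width'])
p=np.radians(45);tx=X*np.cos(p)-np.array([0,0,np.sin(p)]);R=pose(tx,[.995,.103,0])
go([.625,-.134,.256],R)
E
python3 pl.py
```

```text
15.3 [ 0.622 -0.083  0.328] [ 0.427  0.685  0.035  1.18  -0.675  1.733  0.609] [-0.91  -0.259 -3.458] 0.014154733951067311
shift [ 0.01  -0.205 -0.289] turn [-0.002 -0.002  0.   ]
```

Emit:
{"op": "arm_command", "data": {"motion": [[0.01,-0.12,-0.03,0,0,0,0],[0.01,-0.205,-0.1,0,0,0,0],[0.01,-0.205,-0.18,0,0,0,0],[0.01,-0.205,-0.25,0,0,0,0],[0.01,-0.205,-0.289,0,0,0,0],[0.01,-0.205,-0.289,0,0,0,0],[0.01,-0.205,-0.289,0,0,0,0.42],[0.01,-0.205,-0.289,0,0,0,0.42],[0.02,-0.3,-0.19,0,0,0,0.42],[0.03,-0.4,-0.09,0,0,0,0.42]]}}

```text
time_s: 16.3
ee_pos: [0.6299, -0.181, 0.3092]
ee_rot: [1.654, 1.841, -0.682]
ft_force: [0.7, -0.7, -0.1]
width: 0.0358
```

```bash
python3 tip.py | head -17
```

```text
16.3 [ 0.63  -0.181  0.309] [ 0.535  0.802  0.045  0.992 -0.646  1.855  0.66 ] [ 0.686 -0.714 -0.07 ]
0.14 2 [133 134 135]
0.12 0 
0.10 0 
0.08 40 [259 266 272]
0.06 209 [251 270 283]
0.04 154 [248 256 272]
0.02 105 [176 239 250]
0.00 172 [167 208 227]
-0.02 336 [157 190 204]
-0.04 646 [139 163 321]
-0.06 568 [132 149 189]
-0.08 325 [134 150 181]
-0.10 157 [137 151 326]
-0.12 0 
-0.14 0 
to standoff
```

Tipping by its load. Holding clear.

Emit:
{"op": "arm_command", "data": {"motion": [[0,0,0,0,0,0,0.42],[0,0,0,0,0,0,0.42],[0,0,0,0,0,0,0.42],[0,0,0,0,0,0,0.42],[0,0,0,0,0,0,0.42],[0,0,0,0,0,0,0.42],[0,0,0,0,0,0,0.42],[0,0,0,0,0,0,0.42],[0,0,0,0,0,0,0.42],[0,0,0,0,0,0,0.42]]}}

```text
time_s: 17.35
ee_pos: [0.6299, -0.182, 0.3069]
ee_rot: [1.656, 1.84, -0.685]
ft_force: [0.5, -0.6, -0.0]
width: 0.036
```

```bash
python3 tip.py | head -17
```

```text
17.35 [ 0.63  -0.182  0.307] [ 0.536  0.803  0.046  0.995 -0.645  1.852  0.661] [ 0.472 -0.557 -0.045]
0.14 6 [131 134 138]
0.12 0 
0.10 0 
0.08 0 
0.06 0 
0.04 0 
0.02 7 [152 163 176]
0.00 90 [138 167 178]
-0.02 414 [148 177 295]
-0.04 671 [168 189 320]
-0.06 396 [143 171 174]
-0.08 17 [317 325 329]
-0.10 24 [316 323 329]
-0.12 0 
-0.14 0 
to standoff
```

View pics/tip.png

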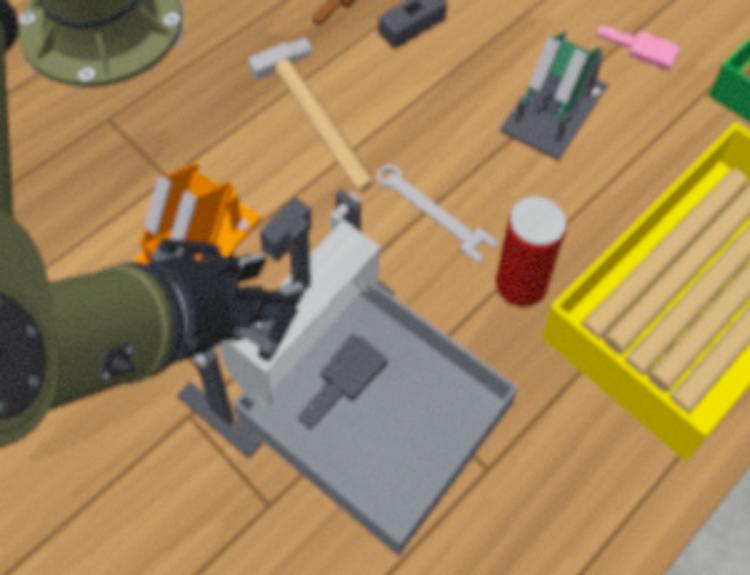

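The skip is fully tipped, its arm stands up at (290,240), one blank lies in the tray at (340,375), and the other is hidden behind the skip. Next I turn the tool down and push the arm back.

```bash
python3 - <<'E'
from skip import *
R=pose([0,0,-1],[.995,.103,0])
go([.6535,-.121,.36],R); go([.6535,-.121,.25],R)
im,d,ci=shot('wrist')
v,u=np.mgrid[0:400:2,0:640:2]; P=np.array([p3(ci,d,a,b) for a,b in zip(u.ravel(),v.ravel()) if d[b,a]>0])
q=np.c_[(P-A)@X,(P-A)@Y,P[:,2]]; 
for z in np.arange(.31,.19,-.01):
    m=(abs(q[:,2]-z)<.005)&(abs(q[:,0])<.03)&(q[:,1]>-.06)&(q[:,1]<.05)
    if m.sum()>3: print('%.2f'%z,m.sum(),q[m].min(0),q[m].max(0))
E
```

```text
shift [0.094 0.244 0.212] turn [-0.499 -0.053 -0.   ]
shift [ 0.094  0.244 -0.228] turn [-0.499 -0.053 -0.   ]
0.30 106 [-0.02  -0.041  0.295] [-0.    -0.032  0.298]
0.29 666 [-0.03  -0.042  0.285] [ 0.015 -0.01   0.295]
0.28 53 [-0.029 -0.042  0.275] [ 0.012 -0.031  0.285]
0.27 50 [-0.03  -0.041  0.265] [-0.001 -0.031  0.275]
0.26 33 [-0.029 -0.041  0.255] [-0.017 -0.031  0.265]
0.25 37 [-0.02  -0.04   0.245] [-0.001 -0.031  0.255]
0.24 20 [-0.019 -0.04   0.237] [-0.016 -0.03   0.245]
0.23 27 [-0.02  -0.04   0.226] [-0.001 -0.03   0.235]
0.22 20 [-0.02  -0.04   0.216] [-0.01  -0.03   0.224]
0.21 9 [-0.019 -0.039  0.205] [-0.019 -0.034  0.214]
0.20 18 [-0.02  -0.039  0.195] [-0.    -0.033  0.205]
```

Emit:
{"op": "arm_command", "data": {"newtons": 40, "motion": [[0.05,0,0.02,-0.05,-0.005,0,0],[0.1,0,0.05,-0.14,-0.015,0,0],[0.1,0,0.1,-0.23,-0.025,0,0],[0.1,0,0.15,-0.32,-0.035,0,0],[0.1,0,0.21,-0.42,-0.045,0,0],[0.1,0.06,0.21,-0.5,-0.053,0,0],[0.1,0.14,0.21,-0.5,-0.053,0,0],[0.1,0.23,0.15,-0.5,-0.053,0,0],[0.1,0.23,0.05,-0.5,-0.053,0,0],[0.1,0.23,0,-0.5,-0.053,0,0]]}}

```text
time_s: 18.45
ee_pos: [0.6543, -0.1229, 0.3052]
ee_rot: [1.13, 1.258, -1.133]
ft_force: [0.2, -0.7, 0.3]
width: -0.0003
```

```bash
python3 - <<'E'
from skip import *
s=telemetry.observe(); print(s['time_s'],s['ee_pos'],s['qpos'],s['ft_force'],s['width'])
r=s['ee_pos']-A; print('stand',r@X,r@Y,rod(s['ee_rot'])[:,:2].T)
R=pose([0,0,-1],[.995,.103,0])
for y,z in [(-.095,.26),(-.06,.26),(0,.265),(.06,.25),(.09,.23)]: print(y,z);go(A-.008*X+y*Y+[0,0,z],R)
E
```

```text
18.45 [ 0.654 -0.123  0.305] [ 0.003  0.543  0.271  1.249 -0.14   1.37   0.37 ] [ 0.197 -0.716  0.267] -0.0002780918312146281
stand -0.006822688295421085 -0.09562109683720177 [[-0.002 -0.001 -1.   ]
 [ 0.994  0.105 -0.002]]
-0.095 0.26
shift [-0.002 -0.005 -0.181] turn [ 0.    -0.001 -0.002]
-0.06 0.26
shift [-0.141 -0.019 -0.181] turn [ 0.    -0.001 -0.002]
0 0.265
shift [-0.38  -0.044 -0.161] turn [ 0.    -0.001 -0.002]
0.06 0.25
shift [-0.619 -0.069 -0.221] turn [ 0.    -0.001 -0.002]
0.09 0.23
shift [-0.738 -0.081 -0.301] turn [ 0.    -0.001 -0.002]
```

Emit:
{"op": "arm_command", "data": {"motion": [[0,0,-0.1,0,0,0,0],[0,0,-0.18,0,0,0,0],[-0.07,-0.012,-0.18,0,0,0,0],[-0.14,-0.019,-0.18,0,0,0,0],[-0.21,-0.026,-0.18,0,0,0,0],[-0.28,-0.034,-0.17,0,0,0,0],[-0.35,-0.041,-0.17,0,0,0,0],[-0.42,-0.048,-0.17,0,0,0,0],[-0.49,-0.055,-0.18,0,0,0,0],[-0.56,-0.062,-0.2,0,0,0,0]]}}

```text
time_s: 19.45
ee_pos: [0.5146, -0.1411, 0.2575]
ee_rot: [1.133, 1.253, -1.134]
ft_force: [-0.1, -0.0, -0.2]
width: 0.0002
```

```bash
python3 tip.py | head -17
```

```text
19.45 [ 0.515 -0.141  0.258] [ 0.018  0.349  0.287  1.704 -0.107  1.102  0.44 ] [-0.11  -0.004 -0.25 ]
0.14 0 
0.12 0 
0.10 7 [252 255 326]
0.08 97 [246 265 325]
0.06 138 [242 255 316]
0.04 163 [239 271 320]
0.02 148 [190 234 324]
0.00 209 [168 185 224]
-0.02 611 [160 175 207]
-0.04 883 [145 157 217]
-0.06 639 [131 139 192]
-0.08 133 [131 158 184]
-0.10 90 [132 154 172]
-0.12 9 [131 134 137]
-0.14 0 
to standoff
```

Emit:
{"op": "arm_command", "data": {"motion": [[0,0,0,0,0,0,0],[0,0,0,0,0,0,0],[0,0,0,0,0,0,0],[-0.1,0.05,0.15,0,0,0,0],[-0.25,0.1,0.3,0,0,0,0],[-0.4,0.2,0.4,0,0,0,0],[-0.5,0.35,0.4,0,0,0,0],[-0.5,0.5,0.4,0,0,0,0],[-0.5,0.65,0.4,0,0,0,0],[-0.5,0.65,0.4,0,0,0,0]]}}

```text
time_s: 20.5
ee_pos: [0.3901, 0.0277, 0.3573]
ee_rot: [1.128, 1.26, -1.126]
ft_force: [-0.2, -0.2, -0.8]
width: 0.0
```

```bash
python3 tip.py | head -17; cp pics/tip.png pics/fin.png; python3 - <<'E'
from skip import *
P=stand(); q=np.c_[(P-A)@X,(P-A)@Y+.127,P[:,2]]   # tray frame
for y in np.arange(.25,-.12,-.02):
    print('%.2f'%y,[int(1000*np.median(q[m][:,2])) if (m:=(abs(q[:,0]-x)<.008)&(abs(q[:,1]-y)<.01)).any() else None for x in np.arange(-.1,.11,.0166)])
for c in ['top','scene']: print([ (l,[(round(m['location'][0]*640),round(m['location'][1]*400),m['confidence']) for m in mark_of(l,c)[:4]]) for l in ['blank1_mid']])
E
```

```text
20.5 [0.39  0.028 0.357] [-0.273  0.039  0.148  1.811 -0.006  1.291 -0.013] [-0.157 -0.206 -0.85 ]
0.14 0 
0.12 110 [180 192 202]
0.10 143 [179 191 202]
0.08 97 [173 198 203]
0.06 59 [196 200 203]
0.04 60 [194 200 203]
0.02 45 [197 200 202]
0.00 859 [177 195 226]
-0.02 573 [176 180 220]
-0.04 572 [176 180 219]
-0.06 598 [176 180 221]
-0.08 601 [176 180 222]
-0.10 485 [181 189 205]
-0.12 388 [195 201 206]
-0.14 0 
to standoff
0.25 [None, None, None, None, 190, 200, 198, 191, None, None, None, None, None]
0.23 [1, 2, 1, None, 191, 198, 200, 189, None, None, None, None, None]
0.21 [1, 1, 0, None, 189, 200, 198, 189, None, None, None, None, None]
0.19 [1, 1, 0, 2, 0, 197, 195, None, None, None, None, None, None]
0.17 [0, 1, 2, 1, 1, 3, 191, None, None, None, None, None, None]
0.15 [0, 2, 1, 4, 4, 5, 196, None, None, None, None, None, None]
0.13 [4, 7, 6, 209, 195, 187, 190, 214, 212, 226, None, None, None]
0.11 [36, 177, 49, 178, 179, 49, 52, 180, 181, 179, None, 224, None]
0.09 [209, 181, 180, 181, 181, 179, 179, 181, 181, 181, 181, 215, None]
0.07 [226, 182, 180, 180, 180, 180, 180, 181, 179, 180, 180, 210, 49]
0.05 [225, 183, 181, 180, 180, 181, 179, 180, 179, 180, 178, 176, 9]
0.03 [210, 188, 187, 187, 186, 188, 187, 188, 188, 189, 185, 9, 5]
0.01 [215, 201, 200, 200, 200, 200, 199, 200, 200, 199, 198, 10, 5]
-0.01 [None, None, None, None, 198, None, None, None, None, None, 5, 6, 5]
-0.03 [None, None, None, None, None, None, None, None, None, None, 7, 6, 11]
-0.05 [49, None, None, None, None, None, None, None, None, None, 5, 6, 17]
-0.07 [17, 5, 6, 5, 6, 4, 6, 5, 4, 5, 5, 5, 8]
-0.09 [17, 5, 6, 6, 5, 6, 5, 4, 6, 6, 4, 6, 11]
-0.11 [28, 18, 16, 13, 15, 20, 15, 16, 19, 14, 18, 16, 12]
[('blank1_mid', [(468, 242, 0.4)])]
[('blank1_mid', [(321, 296, 0.88)])]
```

View pics/fin.png

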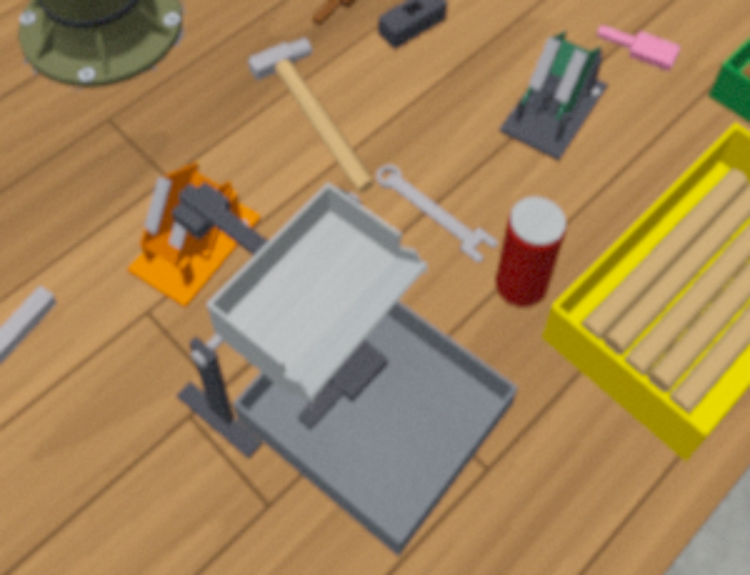

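```bash
cat > bl.py <<'E'
from skip import *
import sys
cam=sys.argv[1]
im,d,ci=shot(cam)
K=np.array(ci['K']);v,u=np.mgrid[0:400,0:640]
r=np.stack([(u-K[0,2])/K[0,0],(v-K[1,2])/K[1,1],np.ones(u.shape)],-1)*d[...,None]
P=(r@rod(ci['rotation']).T+np.array(ci['origin'])).reshape(-1,3)
q=np.c_[(P-A)@X,(P-A)@Y+.127,P[:,2]]; g=im.reshape(-1,3).astype(float).mean(1)
ok=(d.ravel()>0)&(q[:,2]<.1)&(abs(q[:,0])<.1)&(q[:,1]<.112)&(q[:,1]>-.112)
print('z mm (n) grid; rows y, cols x from -.095')
for y in np.arange(.105,-.11,-.012):
    print('%5.3f'%y,' '.join('%3d'%(1000*np.median(q[m][:,2])) if (m:=ok&(abs(q[:,0]-x)<.006)&(abs(q[:,1]-y)<.006)).sum()>1 else '  .' for x in np.arange(-.095,.1,.012)))
E
python3 bl.py scene
```

```text
z mm (n) grid; rows y, cols x from -.095
0.105  26  31  27   8   .   .   .   .   .   .   .   .   .   .   .   .   .
0.093   5   5   5   5   .   .   .   .   .   .   .   .   .   .   .   .   .
0.081   6   4   4   5   .   .   .   .   .   .   .   .   .   .   .   .   .
0.069   5   5   4   4   4   .   .   .   .   .   .   .   .   .   .   .   .
0.057   5   5   5   5  14  16  20   .   .   .   .   .   5   4   6   4  23
0.045   4   5  31  33  34  35  34  36  36  36  36  36   5   5   5   6  33
0.033   4   5   7  31  17  30  33  37  35  36  36  36   4   6   4   9  40
0.021   5   5   4   4   5   4   7  33  35  34  35  33   4   4   5   5  30
0.009   4   5   5   5   4   3   5   4   6   4   5   5   5   5   6   6  28
-0.003   5   5   4   5   4   4   4   4   4   5   4   5   5   4   4   5  34
-0.015   4   5   4   4   4   4   5   5   4   5   4   3   4   5   5   5  30
-0.027   5   5   5   4   4   3   4   4   5   6   3   5   5   5   5   4  32
-0.039   4   4   4   5   4   5   4   5   5   4   4   4   4   3   4   4  31
-0.051   4   6   4   5   4   5   5   4   5   4   5   4   5   5   5   4  31
-0.063   4   4   5   4   4   5   4   5   4   5   4   5   5   5   4   5  31
-0.075   5   4   4   5   4   4   4   4   4   5   4   4   4   5   4   5  32
-0.087   4   4   4   5   4   4   5   3   4   5   4   3   5   4   5   4  34
-0.099   5   4   3   4   4   5   4   4   4   4   4   4   5   5   5   4  32
```

```bash
python3 -c "
from cell import order; print(order.job_done())"
```

```text
the job is handed in; nothing more can be done
None
```

I drew two blanks from the bottom of the green chute and put each into the skip. The first did not trip it, even after about 4 s. The second tipped it by load alone, with the gripper clear. I then pushed the standing weight arm back until the skip fell home, moved the arm clear and handed the job in at about 20.6 s.

**Last checks:**
- **Skip:** it is upright and empty, with its floor at 180 mm as at the start.
- **Tray:** the block top I can see lies flat at 36 mm. That fits the two blanks stacked flat on the tray floor; the lower one is mostly hidden under the skip, so I did not see all of it.
- **Chute:** two tangs were still in the slot after the second draw.
- **Bench:** the other things look unmoved in the last picture.

**Irregularities:**
- **Joint 6:** on the retreat after the first blank it read 1.961 against its 1.96 limit. A force of about 65 N showed at the wrist for a moment, then fell to about 8 N, with no contact visible. I moved off it at once and kept further away on the second placing. I cannot tell whether that reading counts as passing the range.
- **Detectors:** they also reported the orange chute and the coloured blanks, so I checked the choice in the wrist pictures and depth instead.

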